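Start a full light cure

ROBOT

A 6-joint arm with a two-finger parallel gripper is mounted at the origin on a cart in front of the work surface, level with it; the furniture and walls round the work are solid. World frame = base frame: x ahead of the robot, y to its left, z up, the work surface at z = 0. Lengths are in m, angles in degrees, forces in N, time in s.
With the tool pointing down it reaches from about 0.375 to 0.9 m from the base axis. Payload 3.1 kg.
Tool frame: the origin (TCP) lies midway between the tips of the shut fingers; the grasp point (between the pads) lies 19 mm behind it; z points along the fingers, y is the direction in which the jaws open and shut (so a half turn about z gives the same grasp; the last joint's range is limited). The gripper opens to 87 mm and grips with 3 to 60 N. Pads are 19 mm wide; open, the fingers measure 117 mm over their backs; the gripper's body (75 mm by 190 mm) begins 51 mm behind the grasp point.
Start: joints at [-78.123, 30.224, 82.088, -0, 67.689, -10.227], TCP at [0.235, -0.579, 0.223] pointing down, gripper open.
Joint ranges: [-176.69, 176.69], [-43.24, 126.21], [12.49, 139.97], [-82, 262], [0, 151.66], [-163.58, 163.58]. Speed limits (degrees/s): [159.86, 159.86, 180, 180, 180, 180].

INTERFACE

Orientations are given as a 3x3 rotation matrix whose columns are the frame's x, y, z axes.
In Python, from rig import status, vision, bot, models gives the robot as it stands.
- The arm moves only by the tool send_rows, never from a script. Its argument "moves" is a list of rows, each a list of 7 numbers: the shift along the tool's x, y, z in units of 25 mm (1.0 is 25 mm), then the turn, a rotation vector about the tool's x, y, z in units of 10 degrees (1.0 is 10 degrees), then the closure, from -1 (fully open) to 1 (shut), so that 0 is half open. In form: [[dx, dy, dz, rx, ry, rz, hand], ...]. A call has 1 to 12 rows; each row shifts and turns the commanded pose from where the row before left it, along the tool's axes as they then stand; what a row does not reach is not made up. A row lasts 1/8 s, in which the tool goes at most 62.5 mm and 10.7 degrees, less where a joint would pass 70% of its speed; a pose out of reach is approached as far as the arm can. A call is refused whole if a number of a shift passes 1 or a number of a turn 1, either way. A call with a gripper value outside its range is refused whole. The fingers move at their own pace and stop on an object; the grip force is fixed at half the most. Time passes only in rows, so rows that do not move let the fingers close. It gives the time, the measured TCP pose, the force and the opening at its end, in the units of the state.
- status.read_state(): the state, without advancing time (a new reading comes with each control period).
- vision.capture(name): name is "scene" or "top"; returns a dict with "img" (420x560x3 uint8, red, green, blue), "depth" (420x560 float32, m along the optical axis (not along the pixel's ray), 0 where there is no reading), "fx", "fy", "cx", "cy" (pixels), "distortion" ([k1, k2, p1, p2, k3] as OpenCV has them; the pictures are not rectified), "pose" (4x4, takes a point from camera to world coordinates). Camera axes: x right, y up, looking along -z (the intrinsics and any distortion apply to the point x, -y, -z); pixel columns grow to the right and rows downward; lengths in m; the calibration is good to about 2 mm. A picture is of the moment at which its call begins.
- bot.hand_in(): hands the job in, once; it reports no verdict.
Trained networks look in the newest picture that a camera, given by its name, has taken for a name from the list of things; names that differ only in an ending like _2 or _b are one class to them, and where a whole thing is asked for, a point or a joint stands for the part that bears it (a point fixed in the world has none). Each returns a list of dicts, best first, with "confidence" (0 to 1); they miss things now and then, are a little off and sometimes report something else, mostly with a low value. They report only what shows in the picture. A call takes as long as a camera call.
- models.masks_of(camera, name): "mask" (420x560 bool, what is visible of it) and "extent" ([left, top, right, bottom] in pixels, round what is visible of it).
- models.landmark_of(camera, name): "point" ([column, row] in pixels: a listed point, or the origin of a listed thing).
The state is a dict: "time_s": time; "joint_positions": joint angles; "qvel": joint speeds; "tau": joint torques, N m; "position": TCP position; "tcp_rot": TCP orientation; "force": force on the tool from outside, world axes, zero at the start; "moment": the same for the moment, N m; "opening": opening from 0.0 (shut) to 1.0 (fully open).
Only numpy, scipy, OpenCV 4.12 (cv2) and the standard library are available. Lean on these libraries where they do the work, as an engineer would, in place of code of your own. Each camera call takes 0.05 s, during which the arm holds its last target.

TASK

The stone model in the open drawer of the curing unit is ready for its full light cure. With closed fingers, do this in order: push the drawer fully home, switch the unit on by pressing the raised far end of its mains rocker until it snaps over, press the wide programme key until it stays down, and last press the round start key right down and let it come back up. Grasp and lift nothing: the model stays lying in the drawer, and the jar, the second model and the tweezers on the bench stay where they are.

Things in the scene. Friction and masses are not known exactly. Their poses are not given: they have to be found in the camera images.
- unit: white bench curing unit, fixed; case 150 mm deep (x), 210 wide (y), 99 high at the back. Origin: on the bench under the middle of the case front; x runs front to back, y to its left, z up. The console top rises at 12 degrees from 78 mm at the front edge to 99 mm, 98 mm behind it. Half-way up it four black controls in a row: mains rocker (y -80 mm), wide key (-28), narrow key (+20), round key (+75)
- drawer_front (a point): middle of the outer face of the drawer's flat front plate (192 mm wide, from 12 to 62 mm above the bench), 13 mm ahead of the case's front face when the drawer is home. The drawer runs along the unit's x axis; pushing the plate towards the unit's +x closes it
- drawer (a joint): how far the drawer stands open, m: 0 = fully home against its stop, starts 0.055 to 0.075. It slides against a light drag (about 1 N) and stays where it is left; over the last 9 mm a sprung catch must be pushed past (5 to 7 N), and in the last 3 mm the catch draws it home and keeps it there
- rocker_far (a point): point on top of the mains rocker's far half (away from the drawer), mid-width, 14 mm from the pivot. The rocker is 24 mm wide (unit's y) and 40 mm long (up the slope), a shallow V in side view; its pivot lies along the unit's y, 10 mm above the console surface
- rocker (a joint): tilt of the mains rocker, rad: 0 = off (far end up, as at the start), 0.4 = on (far end down). Snap action: 5 to 8 N near the far end tip it; past its middle (0.2) it snaps on and stays, let go earlier it springs back. The far end goes down 5 to 8 mm in all
- key_full_top (a point): middle of the top face of the wide programme key (full cure), a rectangular cap 30 mm wide (unit's y) and 22 mm long; up it stands 15 mm above the console surface, square to the slope
- key_full (a joint): how far the wide key is pressed, m: 0 = up (as at the start), 0.006 = fully down. About 4 N start it; past its middle it snaps down and stays there. It is coupled with the narrow key: when one goes down the other comes up
- key_short_top (a point): middle of the top face of the narrow programme key (short cure), 14 mm wide and 22 mm long; down at the start (9 mm above the console surface), it comes up 6 mm by itself when the wide key goes down. Leave it alone: pressing it then would release the wide key
- start_top (a point): middle of the top face of the round start key, 28 mm across, which stands 15 mm above the console surface, square to the slope
- start (a joint): how far the start key is pressed, m: 0 = up, 0.006 = fully down; its spring takes 2 N to start and 6 N fully down, and brings it back up when released
- cure_model: the stone model to be cured, 54 x 60 x 28 mm, lying loose on the drawer's floor (18 mm above the bench); origin under its middle. It rides in with the drawer
- glaze_jar: white screw jar, 51 mm across and 55 mm high, standing loose on the bench in front of and to the right of the unit; origin under its middle
- other_model: a second, pinkish stone model, 54 x 60 x 28 mm, loose on the bench to the left of the open drawer; origin under its middle
- bench_tweezers: metal tweezers, 127 x 14 x 10 mm, lying loose on the bench further left; origin under their middle

How it is judged:
By the outcome, as a careful person would: the job done as asked, in the order asked, and still so for the second after the job is handed in, with the robot touching nothing.
It also fails if it takes over 51 s, if anything falls off the work surface, if the arm or the gripper's body presses on something with over 40 N, if the wrist force passes 120 N, or if a joint passes its speed limit or range.

## Working session

There is one attempt and no reset: what is moved stays moved. The work goes in short steps, Python scripts to look and compute and a tool call to move; the robot and the scene stay as the last step left them, time stands still between calls to the robot, and variables do not carry over. Pictures are saved under pics/ and viewed, and the job is handed in when it is done.

Besides the shell and the picture viewer there is one more tool, called after "Call:" as name([rows], argument=value, ...), one row to a line, values as JSON. send_rows: Moves the arm, as the interface text tells. Its arguments: {"type":"object","properties":{"moves":{"type":"array"}},"required":["moves"]}

```bash
mkdir -p pics; ls; cat > h.py <<'E'
import numpy as np, cv2
from rig import status, vision, bot, models
def cap(n,tag):
    c=vision.capture(n); cv2.imwrite(f'pics/{tag}.png',cv2.cvtColor(c['img'],cv2.COLOR_RGB2BGR)); return c
def ray(c,uv):
    K=np.array([[c['fx'],0,c['cx']],[0,c['fy'],c['cy']],[0,0,1.]])
    p=cv2.undistortPoints(np.array([[uv]],float),K,np.array(c['distortion'],float))[0,0]
    P=np.array(c['pose']); d=P[:3,:3]@np.array([p[0],-p[1],-1.]); return P[:3,3],d
def pt(c,uv,r=2):
    u,v=int(round(uv[0])),int(round(uv[1])); z=c['depth'][v-r:v+r+1,u-r:u+r+1]; z=np.median(z[z>0])
    o,d=ray(c,uv); return o+d*z
def tri(rs):
    A=np.zeros((3,3));b=np.zeros(3)
    for o,d in rs:
        d=d/np.linalg.norm(d);M=np.eye(3)-np.outer(d,d);A+=M;b+=M@o
    x=np.linalg.solve(A,b); return x
E
python3 - <<'E'
from h import *
np.set_printoptions(precision=4,suppress=True)
s=status.read_state(); print(s)
cs={n:cap(n,n+'0') for n in('scene','top')}
for n,c in cs.items(): print(n,c['fx'],c['distortion'],c['pose'][:3,3],c['pose'][:3,2])
for k in ['drawer_front','rocker_far','key_full_top','key_short_top','start_top','unit','cure_model','glaze_jar','other_model','bench_tweezers']:
    rs=[]
    for n,c in cs.items():
        L=models.landmark_of(n,k)
        if L:
            uv=L[0]['point'];rs.append(ray(c,uv))
            try:p=pt(c,uv)
            except Exception as e:p=e
            print(k,n,np.round(uv,1),round(L[0]['confidence'],2),p,len(L))
    if len(rs)==2: print('   tri',tri(rs))
E
```

```text
pics
{'time_s': 0.0, 'joint_positions': array([-78.1247,  30.2797,  82.1545,  -0.0009,  67.6889, -10.2266]), 'qvel': array([ 0.0433, -0.0541,  0.0202,  0.0593,  0.0216,  0.0022]), 'tau': array([  0.0009, -44.004 , -17.6589,   0.0633,   0.0583,  -0.0002]), 'position': array([ 0.235 , -0.5783,  0.2216]), 'tcp_rot': array([[ 0.9265,  0.3763, -0.0005],
       [ 0.3763, -0.9265,  0.0021],
       [ 0.0004, -0.0021, -1.    ]]), 'force': array([-0.2218,  0.0531,  0.1307]), 'moment': array([0.0032, 0.0336, 0.0395]), 'opening': 0.997636932346572}
scene 491.32001337580755 [-0.1709  0.      0.      0.      0.    ] [-0.2028  0.3515  0.6695] [-0.6612  0.5004  0.559 ]
top 514.2885468154226 [-0.0285  0.      0.      0.      0.    ] [ 0.3921 -0.1488  1.2606] [-0.0511 -0.0207  0.9985]
drawer_front scene [327.4 222.5] 0.73 [0.1404 0.0249 0.33  ] 1
drawer_front top [330.1 224.5] 0.86 [ 0.4354 -0.26    0.0601] 2
   tri [ 0.4377 -0.2608  0.0348]
rocker_far top [378.  172.4] 0.56 [ 0.55   -0.3681  0.0975] 1
key_full_top top [355.  176.8] 0.69 [ 0.5404 -0.3149  0.1034] 1
key_short_top top [332.4 171.8] 0.47 [ 0.5537 -0.2649  0.0972] 1
start_top scene [326.7 223.5] 0.74 [0.1381 0.0281 0.3313] 1
start_top top [304.8 167.3] 0.55 [ 0.5646 -0.2023  0.1027] 1
   tri [ 0.5314 -0.2529 -0.0054]
unit top [334.1 199.1] 0.8 [ 0.4963 -0.2729  0.0399] 1
cure_model top [324.2 204.9] 0.7 [ 0.4835 -0.2496  0.0337] 1
glaze_jar scene [379.1 217.5] 0.64 [ 0.4014 -0.3882  0.0146] 1
glaze_jar top [389.2 234. ] 0.86 [ 0.4105 -0.3977  0.0555] 1
   tri [ 0.4133 -0.4071 -0.0002]
other_model scene [251.4 294.3] 0.66 [ 0.3708 -0.0092  0.0148] 1
other_model top [225.5 248.8] 0.58 [ 0.3834 -0.0098  0.0156] 1
   tri [ 0.3812 -0.0116  0.0056]
bench_tweezers scene [191.2 316. ] 0.45 [0.3991 0.1065 0.0037] 1
bench_tweezers top [186.3 241.5] 0.53 [ 0.4031  0.0884 -0.0003] 2
   tri [ 0.4068  0.0962 -0.0099]
```

View pics/scene0.png

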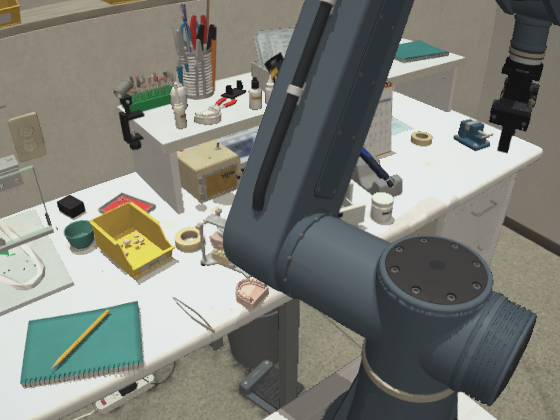

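View pics/top0.png

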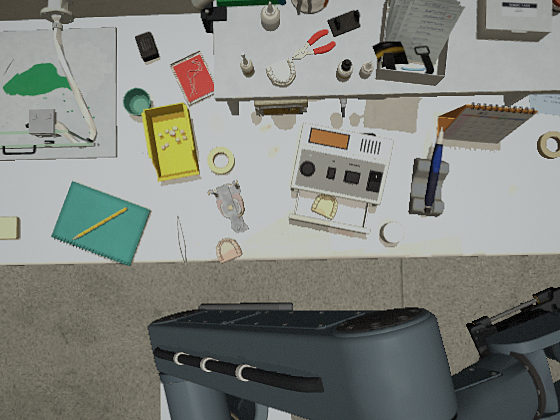

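The arm hides the unit in the scene view. In the top view the unit is at about (290-395, 122-240), with its drawer facing the robot. I'll zoom in on it.

```bash
python3 - <<'E'
from h import *
np.set_printoptions(precision=4,suppress=True)
c=vision.capture('top'); im=c['img'][105:260,270:420]
cv2.imwrite('pics/z1.png',cv2.cvtColor(cv2.resize(im,None,fx=5,fy=3.87*1,interpolation=cv2.INTER_CUBIC) if 0 else cv2.resize(im,None,fx=3.8,fy=3.8,interpolation=cv2.INTER_CUBIC),cv2.COLOR_RGB2BGR))
g=c['img'].max(2); m=np.zeros_like(g); m[150:200,292:392]=(g[150:200,292:392]<75)
n,l,st,ce=cv2.connectedComponentsWithStats(m)
for i in range(1,n):
    if st[i,4]>25:
        d=c['depth'][l==i]; o,r=ray(c,ce[i]); print(st[i],ce[i],o+r*np.median(d))
for k in ['drawer','rocker','key_full','key_short','start','unit']:
    for L in models.masks_of('top',k)[:2]: print(k,np.round(L['extent']),L['mask'].sum(),round(L['confidence'],2))
# height grid
for v in range(120,245,5):
    print(v,' '.join(f'{pt(c,(u,v),1)[2]*1000:4.0f}' for u in range(280,405,6)))
E
```

```text
[300 161  15  15 184] [307.0489 168.2228] [ 0.5626 -0.2074  0.1009]
[326 167  10  13  94] [330.7553 172.9362] [ 0.5515 -0.2613  0.0947]
[343 171  17  14 175] [351.44   177.0229] [ 0.5402 -0.307   0.1022]
[366 170  17  22 258] [373.7326 181.0349] [ 0.5306 -0.358   0.0969]
drawer [289. 192. 371. 235.] 1811 0.59
rocker [372. 172. 382. 190.] 143 0.76
rocker [289. 190. 370. 236.] 1898 0.6
key_full [347. 168. 360. 182.] 160 0.46Traceback (most recent call last):
  File "<stdin>", line 11, in <module>
ValueError: it knows: bench_tweezers, cure_model, drawer, drawer_front, glaze_jar, key_full, key_full_top, key_short_top, other_model, rocker, rocker_far, start, start_top, unit
```

View pics/z1.png

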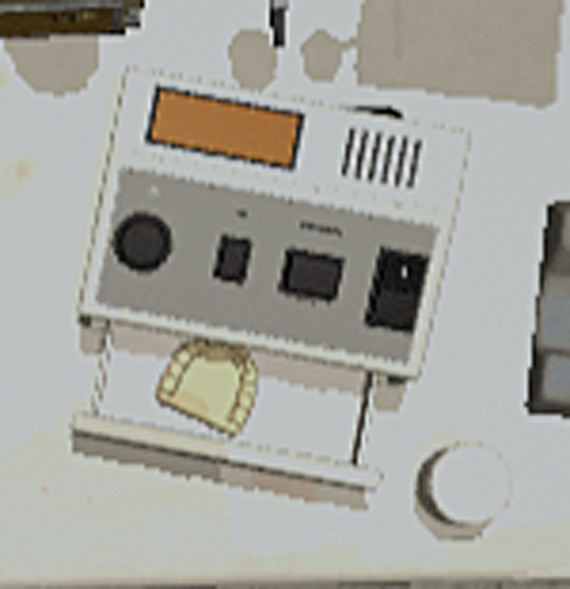

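```bash
cat > fit.py <<'E'
from h import *
from scipy.optimize import least_squares
np.set_printoptions(precision=4,suppress=True)
c=vision.capture('top')
sl=np.radians(12); 
def onc(s,y,h): return [s*np.cos(sl)-h*np.sin(sl),y,.078+s*np.sin(sl)+h*np.cos(sl)]
S=.5*.098/np.cos(sl)
Z=lambda a,b:(270+a/3.8-.37,105+b/3.8-.37)
obs=[([0,.105,.078],Z(80,315)),([0,-.105,.078],Z(418,378)),([.15,.105,.099],Z(127,67)),([.15,-.105,.099],Z(469,130)),
 (onc(S,.075,.013),(307.05,168.22)),(onc(S,.020,.008),(330.76,172.94)),(onc(S,-.028,.013),(351.44,177.02)),(onc(S,-.08,.008),(373.73,181.03))]
K=np.array([[c['fx'],0,c['cx']],[0,c['fy'],c['cy']],[0,0,1.]]);P=np.array(c['pose']);D=np.array(c['distortion'])
def proj(w):
    q=(np.asarray(w)-P[:3,3])@P[:3,:3]; q=q*[1,-1,-1]; return cv2.projectPoints(q.reshape(-1,1,3),np.zeros(3),np.zeros(3),K,D)[0][:,0]
def W(p,X):
    t=p[2];R=np.array([[np.cos(t),-np.sin(t),0],[np.sin(t),np.cos(t),0],[0,0,1]]); return np.asarray(X)@R.T+[p[0],p[1],0]
X=np.array([o[0] for o in obs]);U=np.array([o[1] for o in obs])
f=lambda p:(proj(W(p,X))-U).ravel()
r=least_squares(f,[.49,-.27,-.2],loss='soft_l1');p=r.x
if __name__=='__main__':
    print(p,np.degrees(p[2]));print(f(p).reshape(-1,2))
    for n,x in dict(start=onc(S,.075,.015),full=onc(S,-.028,.015),short=onc(S,.02,.009),rock_c=onc(S,-.08,.010),rock_far=onc(S+.014,-.08,.013),home=[-.013,0,.037]).items(): print(n,W(p,x))
    pl=np.array([pt(c,Z(a,b),1) for a,b in [(100,428),(150,437),(226,451),(300,464),(360,476)]]); print(pl)
    t=p[2]; R=np.array([[np.cos(t),-np.sin(t)],[np.sin(t),np.cos(t)]]); print('plate in unit',(pl[:,:2]-p[:2])@R)
    for uv in [(307,168),(331,173),(351.4,177),(377,176),(374,184)]: print(pt(c,uv,1))
    for a in (97,80): print(a, [pt(c,Z(*q),1) for q in [(80,420),(378,480)]])
E
python3 fit.py
```

```text
[ 0.5009 -0.2709 -0.2101] -12.038079149140696
[[-0.6613 -0.3004]
 [ 0.1715  0.1217]
 [-0.6208 -0.289 ]
 [ 0.2091  0.0366]
 [-0.0563  0.3617]
 [ 0.0161 -0.014 ]
 [ 0.3521 -0.0078]
 [ 0.4367  0.0739]]
start [ 0.5614 -0.2072  0.1031]
full [ 0.5399 -0.3079  0.1031]
short [ 0.5511 -0.2612  0.0972]
rock_c [ 0.5301 -0.359   0.0982]
rock_far [ 0.5429 -0.3617  0.104 ]
home [ 0.4882 -0.2682  0.037 ]
[[ 0.4539 -0.1808  0.0624]
 [ 0.4476 -0.2112  0.0638]
 [ 0.4381 -0.2575  0.0632]
 [ 0.4292 -0.3026  0.0623]
 [ 0.4212 -0.3393  0.0602]]
plate in unit [[-0.0648  0.0784]
 [-0.0645  0.0473]
 [-0.0642  0.0001]
 [-0.0635 -0.0459]
 [-0.0637 -0.0835]]
[ 0.5628 -0.2072  0.1037]
[ 0.5509 -0.2616  0.0979]
[ 0.5399 -0.3066  0.1049]
[ 0.5409 -0.3643  0.1046]
[ 0.5237 -0.3582  0.0976]
97 [array([ 0.4591, -0.1686,  0.0613]), array([ 0.4185, -0.3501,  0.0609])]
80 [array([ 0.4591, -0.1686,  0.0613]), array([ 0.4185, -0.3501,  0.0609])]
```

The reprojection fit is better than 0.7 px. The unit's front centre is at (0.501, -0.271) with yaw -12.0°, and the drawer is about 57 mm open. First I'll close the fingers and orient the tool square to the console, with tool x along unit x, tilted 12°.

Call:
send_rows([
  [0,0,0,0,0,0.85,1],
  [0,0,0,0,0,0.85,1],
  [0,0,0,0,0,0.85,1],
  [0,0,0,0,0,0.86,1],
  [0,0,0,0,0.6,0,1],
  [0,0,0,0,0.6,0,1],
  [0,0,0,0,0,0,1],
])

```text
time_s: 2.22
position: [0.2337, -0.5787, 0.2223]
tcp_rot: [[0.956, -0.21, 0.202], [-0.206, -0.978, -0.042], [0.207, -0.001, -0.978]]
force: [-0.7, 0.7, 0.1]
opening: 0.29
```

```bash
cat > go.py <<'E'
# unit-frame readout and required tool-axis shifts (in 25mm units) to a unit-frame target
import sys; from h import *
np.set_printoptions(precision=3,suppress=True)
p=np.array([.5009,-.2709,np.radians(-12.04)]);t=p[2]
R=np.array([[np.cos(t),-np.sin(t),0],[np.sin(t),np.cos(t),0],[0,0,1]])
s=status.read_state(); T=np.array(s['tcp_rot']); x=(s['position']-[p[0],p[1],0])@R
print('t',s['time_s'],'unit pos mm',x*1000,'F unit',s['force']@R,'open',round(s['opening'],3),'q',np.round(s['joint_positions'],1)); print(R.T@T)
cur=x
for a in sys.argv[1:]:
    g=np.array(eval(a))/1000; d=(R@(g-cur))@T/.025; print(a,'->',d); cur=g
E
python3 go.py "(-120,0,200)" "(-120,0,45)"  "(-50,0,45)" "(-23,0,45)"
```

```text
t 2.225 unit pos mm [-197.152 -356.747  222.342] F unit [-0.858  0.576  0.073] open 0.29 q [-83.9  28.1  87.5  12.9  61.4  12.3]
[[ 0.978 -0.002  0.207]
 [-0.002 -1.     0.001]
 [ 0.207 -0.001 -0.978]]
(-120,0,200) -> [  2.804 -14.275   1.523]
(-120,0,45) -> [-1.281  0.007  6.066]
(-50,0,45) -> [ 2.74  -0.005  0.579]
(-23,0,45) -> [ 1.057 -0.002  0.223]
```

Call:
send_rows([
  [0.2,-0.95,0.1,0,0,0,1],
  [0.2,-0.95,0.1,0,0,0,1],
  [0.2,-0.95,0.1,0,0,0,1],
  [0.2,-0.95,0.1,0,0,0,1],
  [0.2,-0.95,0.1,0,0,0,1],
  [0.2,-0.95,0.1,0,0,0,1],
  [0.2,-0.95,0.1,0,0,0,1],
  [0.2,-0.95,0.1,0,0,0,1],
])

```text
time_s: 3.22
position: [0.3178, -0.4009, 0.2113]
tcp_rot: [[0.957, -0.208, 0.203], [-0.203, -0.978, -0.043], [0.208, 0.0, -0.978]]
force: [0.5, -0.7, -0.1]
opening: 0.008
```

Call:
send_rows([
  [0.2,-0.95,0.1,0,0,0,1],
  [0.2,-0.95,0.1,0,0,0,1],
  [0.2,-0.95,0.1,0,0,0,1],
  [0.2,-0.95,0.1,0,0,0,1],
  [0.2,-0.95,0.1,0,0,0,1],
  [0.2,-0.95,0.1,0,0,0,1],
  [0,-0.95,0.1,0,0,0,1],
  [0,0,0,0,0,0,1],
])

```text
time_s: 4.22
position: [0.3837, -0.2441, 0.2002]
tcp_rot: [[0.958, -0.205, 0.202], [-0.201, -0.979, -0.041], [0.207, -0.001, -0.978]]
force: [0.9, -0.3, -1.3]
opening: 0.006
```

```bash
python3 go.py "(-120,0,120)" "(-120,0,45)"  "(-50,0,45)" "(-23,0,45)"; python3 -c "
from h import *
cap('scene','s1');cap('top','t1')"
```

```text
t 4.225 unit pos mm [-120.26     1.801  200.182] F unit [ 0.936 -0.15  -1.317] open 0.006 q [-52.   15.5 115.1  11.8  40.8  41.5]
[[ 0.978  0.004  0.207]
 [ 0.003 -1.     0.002]
 [ 0.207 -0.001 -0.978]]
(-120,0,120) -> [-0.653  0.075  3.14 ]
(-120,0,45) -> [-0.62   0.003  2.935]
(-50,0,45) -> [2.74  0.01  0.579]
(-23,0,45) -> [1.057 0.004 0.223]
```

View pics/s1.png

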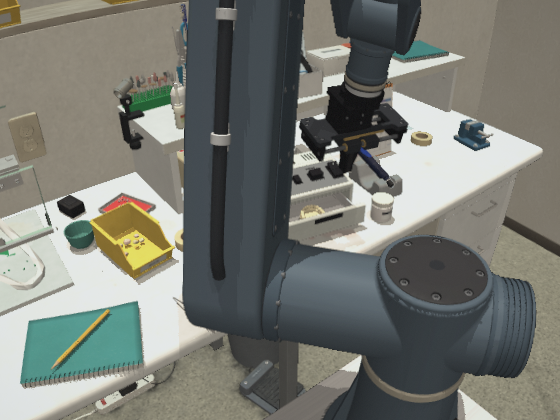

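View pics/t1.png

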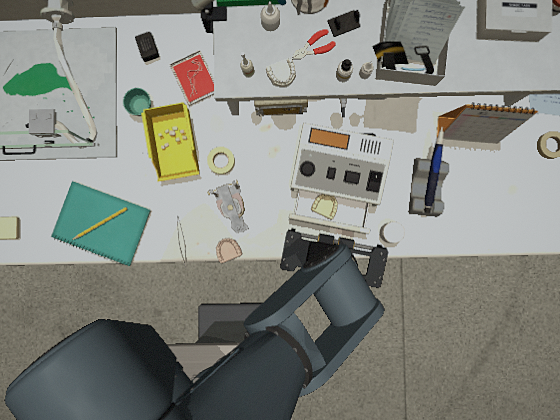

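The gripper is in front of the drawer, with its wide body along the drawer's width at (285-385, 230-285) in the top view, and nothing has been disturbed. I'll lower it, then approach.

Call:
send_rows([
  [-0.2,0,0.95,0,0,0,1],
  [-0.2,0.05,0.95,0,0,0,1],
  [-0.2,0,0.95,0,0,0,1],
  [-0.2,0,0.95,0,0,0,1],
  [-0.2,0,0.95,0,0,0,1],
  [-0.2,0,0.95,0,0,0,1],
  [-0.1,0,0.35,0,0,0,1],
  [0,0,0,0,0,0,1],
])

```text
time_s: 5.32
position: [0.3832, -0.2488, 0.045]
tcp_rot: [[0.957, -0.21, 0.203], [-0.205, -0.978, -0.043], [0.207, -0.0, -0.978]]
force: [-0.4, 0.5, 0.1]
opening: 0.008
```

```bash
python3 go.py "(-85,0,45)"  "(-35,0,45)" "(-22,0,45)"; python3 -c "
from h import *
c=cap('scene','s2');im=c['img'][120:260,260:430];cv2.imwrite('pics/s2z.png',cv2.cvtColor(cv2.resize(im,None,fx=4,fy=4,interpolation=2),4))"
```

```text
t 5.325 unit pos mm [-119.71    -2.906   44.954] F unit [-0.454  0.449  0.122] open 0.008 q [-52.4  36.  122.6  32.5  14.5  18.6]
[[ 0.978 -0.001  0.207]
 [-0.001 -1.    -0.   ]
 [ 0.207 -0.    -0.978]]
(-85,0,45) -> [ 1.358 -0.118  0.286]
(-35,0,45) -> [ 1.956 -0.002  0.415]
(-22,0,45) -> [ 0.509 -0.001  0.108]
```

View pics/s2z.png

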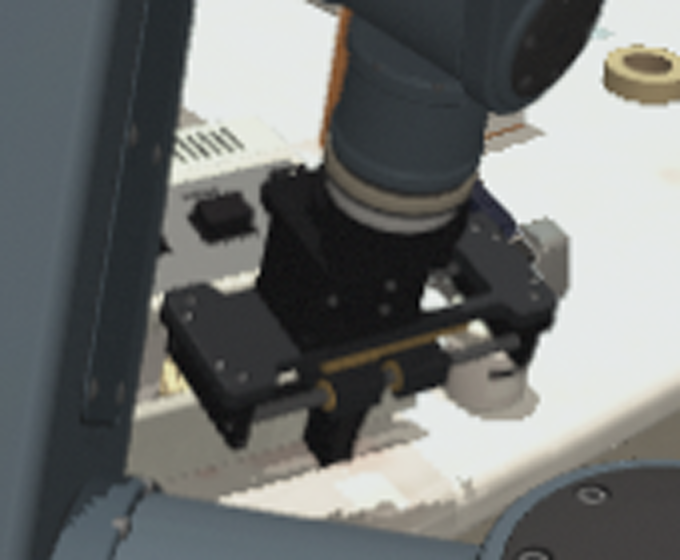

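The fingers are down clear in front of the plate. I'll push slowly.

Call:
send_rows([
  [0.4,-0.1,0.08,0,0,0,1],
  [0.4,0,0.09,0,0,0,1],
  [0.3,0,0.06,0,0,0,1],
  [0.25,0,0.05,0,0,0,1],
  [0.25,0,0.05,0,0,0,1],
  [0.25,0,0.05,0,0,0,1],
  [0.25,0,0.05,0,0,0,1],
  [0.25,0,0.05,0,0,0,1],
  [0.25,0,0.05,0,0,0,1],
  [0.25,0,0.06,0,0,0,1],
])

```text
time_s: 6.62
position: [0.4553, -0.2603, 0.046]
tcp_rot: [[0.957, -0.208, 0.203], [-0.203, -0.978, -0.043], [0.208, -0.0, -0.978]]
force: [-1.4, -1.1, 0.6]
opening: 0.002
```

```bash
python3 go.py   "(-35,0,45)" "(-22,0,45)"; python3 -c "
from h import *
c=cap('scene','s3');im=c['img'][120:260,260:430];cv2.imwrite('pics/s3z.png',cv2.cvtColor(cv2.resize(im,None,fx=4,fy=4,interpolation=2),4))"
```

```text
t 6.625 unit pos mm [-46.801   0.905  46.042] F unit [-1.103 -1.363  0.583] open 0.002 q [-46.   37.3 113.   19.2  20.7  38.6]
[[ 0.978  0.001  0.208]
 [ 0.001 -1.     0.   ]
 [ 0.208 -0.    -0.978]]
(-35,0,45) -> [0.453 0.037 0.139]
(-22,0,45) -> [0.509 0.    0.108]
```

View pics/s3z.png

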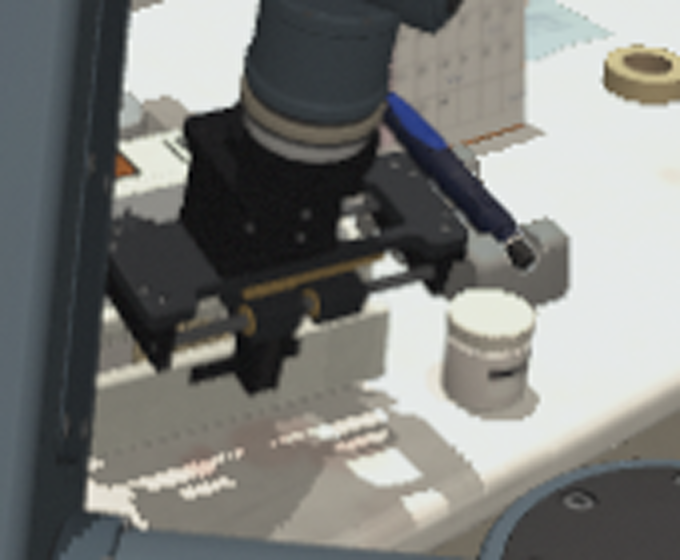

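Call:
send_rows([
  [0.2,0,0.05,0,0,0,1],
  [0.2,0,0.05,0,0,0,1],
  [0.15,0,0.03,0,0,0,1],
  [0.15,0,0.03,0,0,0,1],
  [0.15,0,0.03,0,0,0,1],
  [0,0,0,0,0,0,1],
])

```text
time_s: 7.42
position: [0.4768, -0.265, 0.0459]
tcp_rot: [[0.957, -0.208, 0.204], [-0.203, -0.978, -0.044], [0.209, 0.0, -0.978]]
force: [-0.0, -0.1, -0.3]
opening: 0.002
```

```bash
python3 go.py "(-22,0,45)"
```

```text
t 7.425 unit pos mm [-24.798   0.717  45.935] F unit [ 0.001 -0.096 -0.283] open 0.002 q [-44.5  38.  110.1  16.9  22.6  42.3]
[[ 0.978  0.001  0.209]
 [ 0.001 -1.    -0.   ]
 [ 0.209  0.    -0.978]]
(-22,0,45) -> [0.102 0.029 0.06 ]
```

The force fell to zero, so the catch probably drew the drawer in. I'll press a little further to check for the hard stop.

Call:
send_rows([
  [0.1,0,0.02,0,0,0,1],
  [0.1,0,0.02,0,0,0,1],
  [0,0,0,0,0,0,1],
])

```text
time_s: 7.8
position: [0.4778, -0.2643, 0.0454]
tcp_rot: [[0.958, -0.206, 0.198], [-0.203, -0.978, -0.039], [0.202, -0.002, -0.979]]
force: [-13.3, -3.1, 5.0]
opening: 0.005
```

```bash
python3 go.py "(-22,0,45)"
```

```text
t 7.8 unit pos mm [-23.995   1.591  45.367] F unit [-12.4    -5.811   4.987] open 0.005 q [-44.3  38.1 109.7  16.2  23.2  43.2]
[[ 0.979  0.002  0.202]
 [ 0.002 -1.     0.003]
 [ 0.202 -0.002 -0.979]]
(-22,0,45) -> [0.075 0.064 0.03 ]
```

The arm met a hard stop at the expected place: 12 N, with the finger face at about -14 mm. The drawer is home. I'll back off, go up and look.

Call:
send_rows([
  [-0.5,0,-0.1,0,0,0,1],
  [-0.9,0,-0.2,0,0,0,1],
  [0.2,0,-0.95,0,0,0,1],
  [0.2,0,-0.95,0,0,0,1],
  [0.2,0.5,-0.95,0,0,0,1],
  [0.2,0.8,-0.95,0,0,0,1],
  [0,0.8,0,0,0,0,1],
  [0,0,0,0,0,0,1],
])

```text
time_s: 8.8
position: [0.435, -0.3112, 0.1427]
tcp_rot: [[0.956, -0.21, 0.204], [-0.205, -0.978, -0.044], [0.209, 0.0, -0.978]]
force: [0.1, -0.1, 0.1]
opening: 0.004
```

```bash
python3 go.py "(57,-80,136)" "(60.3,-80,121.5)"; python3 -c "
from h import *
c=cap('scene','s4');im=c['img'][120:260,260:430];cv2.imwrite('pics/s4z.png',cv2.cvtColor(cv2.resize(im,None,fx=4,fy=4,interpolation=2),4))
c=cap('top','t4');im=c['img'][105:260,270:420];cv2.imwrite('pics/t4z.png',cv2.cvtColor(cv2.resize(im,None,fx=3.8,fy=3.8,interpolation=2),4))"
```

```text
t 8.8 unit pos mm [-55.992 -53.169 142.729] F unit [ 0.082 -0.111  0.052] open 0.004 q [-52.1  26.9 107.9  13.   36.6  40.2]
[[ 0.978 -0.001  0.209]
 [-0.001 -1.    -0.001]
 [ 0.209  0.    -0.978]]
(57,-80,136) -> [4.365 1.067 1.207]
(60.3,-80,121.5) -> [ 0.008 -0.     0.595]
```

View pics/s4z.png

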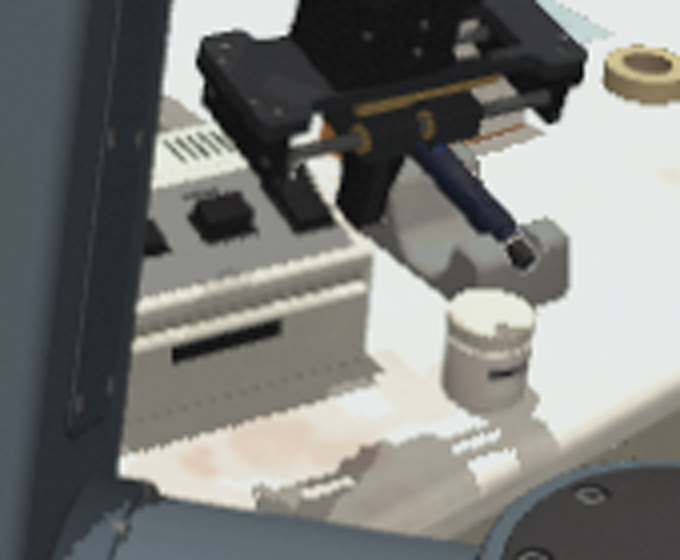

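View pics/t4z.png

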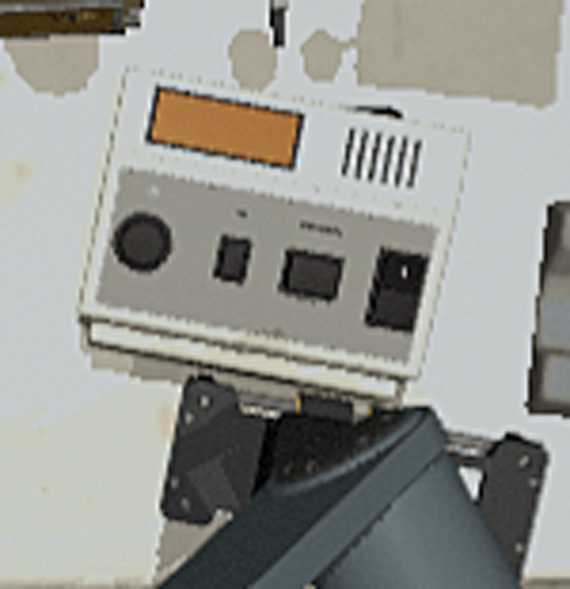

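Both views show the drawer flush against the case front, and the jar has not moved. Next I'll hover over the rocker's far half.

Call:
send_rows([
  [0.7,0.2,0.1,0,0,0,1],
  [0.75,0.25,0.2,0,0,0,1],
  [0.75,0.25,0.2,0,0,0,1],
  [0.75,0.2,0.2,0,0,0,1],
  [0.75,0.15,0.2,0,0,0,1],
  [0.65,0,0.2,0,0,0,1],
  [0,0,0,0,0,0,1],
])

```text
time_s: 9.78
position: [0.5396, -0.3574, 0.1372]
tcp_rot: [[0.957, -0.206, 0.202], [-0.202, -0.979, -0.041], [0.206, -0.002, -0.979]]
force: [0.4, 0.6, -0.8]
opening: 0.005
```

```bash
python3 go.py "(60.3,-80,121.5)" "(62.4,-80,111.7)"; python3 -c "
from h import *
c=cap('scene','s5');im=c['img'][120:260,260:430];cv2.imwrite('pics/s5z.png',cv2.cvtColor(cv2.resize(im,None,fx=4,fy=4,interpolation=2),4))"
```

```text
t 9.775 unit pos mm [ 55.926 -76.487 137.166] F unit [ 0.24   0.654 -0.784] open 0.005 q [-46.7  34.3  92.1   9.8  44.3  48.8]
[[ 0.979  0.002  0.206]
 [ 0.002 -1.     0.002]
 [ 0.206 -0.002 -0.979]]
(60.3,-80,121.5) -> [0.042 0.142 0.649]
(62.4,-80,111.7) -> [0.001 0.001 0.401]
```

View pics/s5z.png

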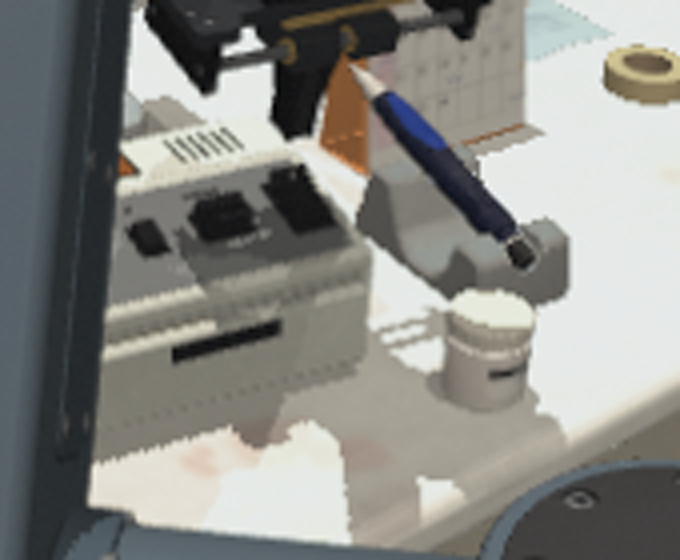

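Call:
send_rows([
  [0,0.1,0.4,0,0,0,1],
  [0,0,0.4,0,0,0,1],
  [0.02,0,0.1,0,0,0,1],
  [0,0,0.1,0,0,0,1],
  [0,0,0.1,0,0,0,1],
])

```text
time_s: 10.45
position: [0.5449, -0.3625, 0.112]
tcp_rot: [[0.957, -0.208, 0.204], [-0.203, -0.978, -0.043], [0.208, 0.0, -0.978]]
force: [-0.3, -0.2, 0.1]
opening: 0.009
```

```bash
python3 go.py  "(62.4,-80,111.7)" "(64.5,-80,102)"
```

```text
t 10.45 unit pos mm [ 62.15  -80.396 112.013] F unit [-0.215 -0.213  0.09 ] open 0.009 q [-46.6  36.8  92.1  10.2  41.7  48.3]
[[ 0.978  0.001  0.208]
 [ 0.001 -1.     0.   ]
 [ 0.208  0.    -0.978]]
(62.4,-80,111.7) -> [ 0.007 -0.016  0.014]
(64.5,-80,102) -> [0.001 0.    0.397]
```

Now I'll press in small steps.

Call:
send_rows([
  [0,0,0.08,0,0,0,1],
  [0,0,0.08,0,0,0,1],
  [0,0,0.08,0,0,0,1],
])

```text
time_s: 10.82
position: [0.5466, -0.3629, 0.1066]
tcp_rot: [[0.957, -0.208, 0.205], [-0.203, -0.978, -0.044], [0.209, 0.0, -0.978]]
force: [0.5, 0.2, 1.4]
opening: 0.006
```

Call:
send_rows([
  [0,0,0.06,0,0,0,1],
  [0,0,0.06,0,0,0,1],
])

```text
time_s: 11.08
position: [0.5465, -0.3627, 0.1029]
tcp_rot: [[0.957, -0.208, 0.203], [-0.203, -0.978, -0.043], [0.207, -0.0, -0.978]]
force: [0.9, -0.2, 0.6]
opening: 0.008
```

Call:
send_rows([
  [0,0,0.06,0,0,0,1],
  [0,0,0,0,0,0,1],
])

```text
time_s: 11.32
position: [0.5467, -0.3626, 0.1017]
tcp_rot: [[0.957, -0.208, 0.203], [-0.203, -0.978, -0.043], [0.207, -0.0, -0.978]]
force: [-1.7, 1.1, 2.0]
opening: -0.0
```

Call:
send_rows([
  [0,0,0.06,0,0,0,1],
  [0,0,0,0,0,0,1],
])

```text
time_s: 11.58
position: [0.5467, -0.3627, 0.1014]
tcp_rot: [[0.957, -0.207, 0.203], [-0.203, -0.978, -0.043], [0.207, -0.0, -0.978]]
force: [-5.6, 2.3, 10.4]
opening: 0.005
```

```bash
python3 go.py  "(64.5,-80,100)"; python3 -c "
from h import *
c=cap('scene','s6');im=c['img'][120:260,260:430];cv2.imwrite('pics/s6z.png',cv2.cvtColor(cv2.resize(im,None,fx=4,fy=4,interpolation=2),4))"
```

```text
t 11.575 unit pos mm [ 63.983 -80.21  101.419] F unit [-5.918  1.051 10.414] open 0.005 q [-46.5  37.8  92.1  10.4  40.7  48.1]
[[ 0.978  0.001  0.207]
 [ 0.001 -1.     0.   ]
 [ 0.207 -0.    -0.978]]
(64.5,-80,100) -> [ 0.008 -0.008  0.06 ]
```

View pics/s6z.png

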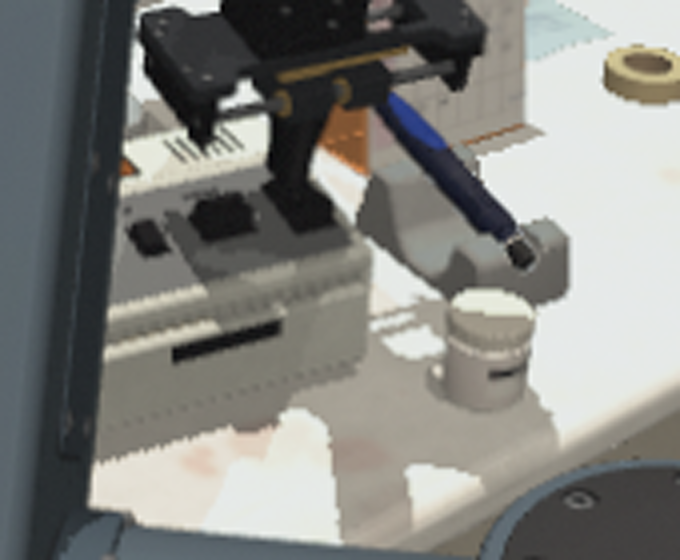

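It is now firmly against a stop, so the rocker has apparently snapped over. I'll lift off, shift toward the wide key (52 mm along +y) and check.

Call:
send_rows([
  [0,0,-0.3,0,0,0,1],
  [0,0,-0.8,0,0,0,1],
  [-0.4,-0.5,-0.5,0,0,0,1],
  [-0.9,-0.8,-0.2,0,0,0,1],
  [-0.9,-0.8,-0.2,0,0,0,1],
  [-0.9,0,0,0,0,0,1],
  [-0.9,0,0,0,0,0,1],
  [0,0,0,0,0,0,1],
])

```text
time_s: 12.62
position: [0.4505, -0.2872, 0.1285]
tcp_rot: [[0.957, -0.209, 0.202], [-0.205, -0.978, -0.041], [0.206, -0.002, -0.979]]
force: [0.6, -0.6, 0.5]
opening: 0.007
```

```bash
python3 go.py "(40,-28,135)" "(45,-28,115)" ; python3 -c "
from h import *
c=cap('scene','s7');im=c['img'][120:260,260:430];cv2.imwrite('pics/s7z.png',cv2.cvtColor(cv2.resize(im,None,fx=4,fy=4,interpolation=2),4))
c=cap('top','t7');im=c['img'][105:260,270:420];cv2.imwrite('pics/t7z.png',cv2.cvtColor(cv2.resize(im,None,fx=3.8,fy=3.8,interpolation=2),4))
for uv in [(377,173),(377,176),(376,180),(374,184),(374,187)]: print(pt(c,uv,1))"
```

```text
t 12.625 unit pos mm [-45.868 -26.402 128.501] F unit [ 0.751 -0.459  0.489] open 0.007 q [-48.7  28.4 108.6  12.8  34.2  43.3]
[[ 0.979  0.     0.206]
 [-0.    -1.     0.002]
 [ 0.206 -0.002 -0.979]]
(40,-28,135) -> [3.415 0.063 0.452]
(45,-28,115) -> [0.031 0.001 0.824]
[ 0.54896493 -0.36621145  0.09533184]
[ 0.54156656 -0.36520699  0.09956296]
[ 0.53287259 -0.36320391  0.09663128]
[ 0.52345405 -0.35775099  0.10020507]
[ 0.51675013 -0.35771672  0.09922648]
```

View pics/s7z.png

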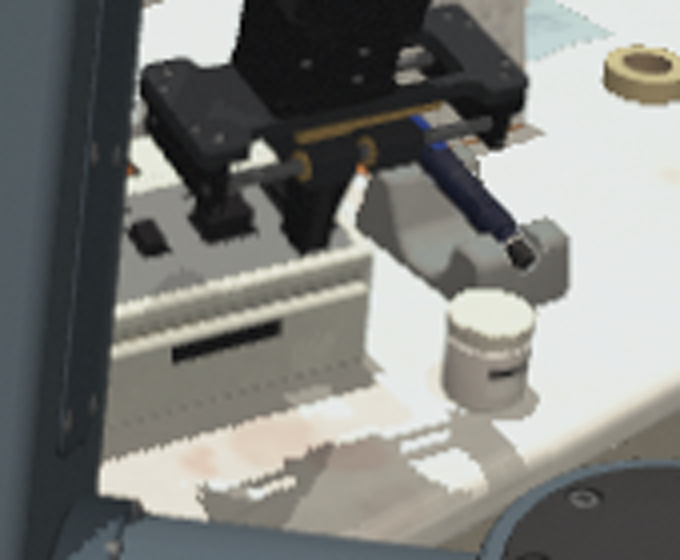

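View pics/t7z.png

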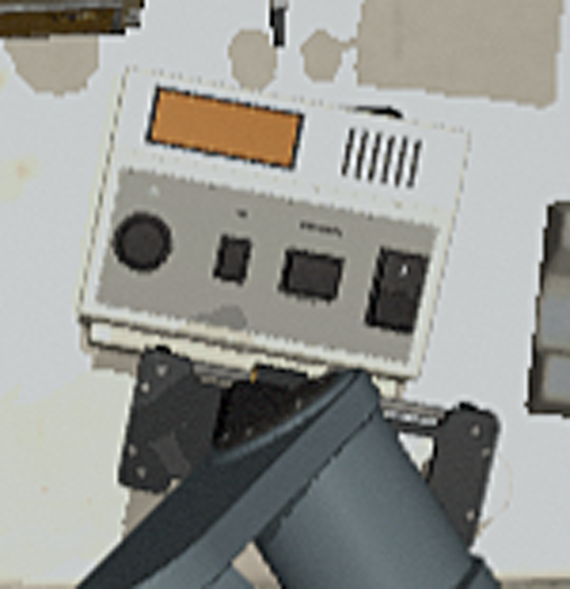

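The rocker has switched: its far half dropped about 5 mm (0.1046 to 0.0996) and its near half rose. Now the wide key.

Call:
send_rows([
  [0.6,0,0,0,0,0,1],
  [0.8,0.06,0,0,0,0,1],
  [0.8,0,0.1,0,0,0,1],
  [0.8,0,0.2,0,0,0,1],
  [0.5,0,0.3,0,0,0,1],
  [0,0,0.3,0,0,0,1],
  [0,0,0.2,0,0,0,1],
  [0,0,0,0,0,0,1],
])

```text
time_s: 13.72
position: [0.5404, -0.3089, 0.1187]
tcp_rot: [[0.957, -0.208, 0.202], [-0.204, -0.978, -0.042], [0.206, -0.001, -0.979]]
force: [0.3, -0.1, -0.2]
opening: 0.004
```

```bash
python3 go.py "(44.8,-28,108)" "(45.9,-28,103.1)" "(47.2,-28,97)"
```

```text
t 13.725 unit pos mm [ 46.56  -28.958 118.738] F unit [ 0.355 -0.049 -0.201] open 0.004 q [-43.1  34.2  96.7   9.8  39.3  51.9]
[[ 0.979  0.001  0.206]
 [ 0.    -1.     0.001]
 [ 0.206 -0.001 -0.979]]
(44.8,-28,108) -> [-0.157 -0.038  0.406]
(45.9,-28,103.1) -> [0.003 0.    0.201]
(47.2,-28,97) -> [0.001 0.    0.249]
```

Call:
send_rows([
  [-0.15,-0.04,0.2,0,0,0,1],
  [0,0,0.2,0,0,0,1],
  [0,0,0.1,0,0,0,1],
  [0,0,0.1,0,0,0,1],
  [0,0,0.06,0,0,0,1],
])

```text
time_s: 14.35
position: [0.5414, -0.3086, 0.1029]
tcp_rot: [[0.957, -0.208, 0.203], [-0.203, -0.978, -0.043], [0.208, 0.0, -0.978]]
force: [-1.8, 0.9, 2.6]
opening: 0.003
```

Call:
send_rows([
  [0,0,0.06,0,0,0,1],
  [0,0,0.06,0,0,0,1],
])

```text
time_s: 14.6
position: [0.5421, -0.3086, 0.0997]
tcp_rot: [[0.957, -0.208, 0.204], [-0.203, -0.978, -0.043], [0.208, 0.0, -0.978]]
force: [0.4, -0.3, 0.6]
opening: 0.005
```

Call:
send_rows([
  [0,0,0.06,0,0,0,1],
  [0,0,0,0,0,0,1],
])

```text
time_s: 14.85
position: [0.5423, -0.3087, 0.0982]
tcp_rot: [[0.957, -0.208, 0.203], [-0.203, -0.978, -0.043], [0.208, -0.0, -0.978]]
force: [-0.4, 0.3, -0.3]
opening: 0.003
```

Call:
send_rows([
  [0,0,0.06,0,0,0,1],
  [0,0,0.04,0,0,0,1],
  [0,0,0,0,0,0,1],
])

```text
time_s: 15.22
position: [0.5424, -0.3087, 0.0979]
tcp_rot: [[0.957, -0.207, 0.204], [-0.203, -0.978, -0.044], [0.208, 0.0, -0.978]]
force: [-5.6, 1.8, 14.7]
opening: 0.005
```

Bottomed at 15 N, about 5-6 mm down. I'll lift, back away toward the start key's side and check.

Call:
send_rows([
  [0,0,-0.3,0,0,0,1],
  [0,0,-0.9,0,0,0,1],
  [-0.3,0,-0.7,0,0,0,1],
  [-0.8,-0.7,0,0,0,0,1],
  [-0.9,-0.9,0,0,0,0,1],
  [-0.9,-0.9,0,0,0,0,1],
  [-0.9,-0.9,0,0,0,0,1],
  [0,-0.7,0,0,0,0,1],
  [0,0,0,0,0,0,1],
])

```text
time_s: 16.35
position: [0.4629, -0.186, 0.1228]
tcp_rot: [[0.957, -0.206, 0.203], [-0.202, -0.979, -0.042], [0.207, -0.0, -0.978]]
force: [-0.7, -0.1, 0.1]
opening: 0.005
```

```bash
python3 go.py "(42.8,75,118)" "(45.9,75,103.1)" ; python3 -c "
from h import *
c=cap('scene','s8');im=c['img'][120:260,260:430];cv2.imwrite('pics/s8z.png',cv2.cvtColor(cv2.resize(im,None,fx=4,fy=4,interpolation=2),4))
c=cap('top','t8');im=c['img'][105:260,270:420];cv2.imwrite('pics/t8z.png',cv2.cvtColor(cv2.resize(im,None,fx=3.8,fy=3.8,interpolation=2),4))
for uv in [(377,176),(374,184),(307,168),(331,173),(351.4,177)]: print(pt(c,uv,1))"
```

```text
t 16.35 unit pos mm [-54.884  75.077 122.751] F unit [-0.699 -0.279  0.073] open 0.005 q [-38.1  26.9 114.3  11.1  28.4  54.5]
[[ 0.978  0.002  0.207]
 [ 0.002 -1.     0.001]
 [ 0.207 -0.    -0.978]]
(42.8,75,118) -> [3.783 0.013 0.996]
(45.9,75,103.1) -> [-0.002  0.     0.609]
[ 0.5415523  -0.36518635  0.0996737 ]
[ 0.52353313 -0.35787685  0.09950628]
[ 0.56291455 -0.20721056  0.10260126]
[ 0.5505675  -0.26132156  0.10065027]
[ 0.54096866 -0.30772871  0.09645079]
```

View pics/s8z.png

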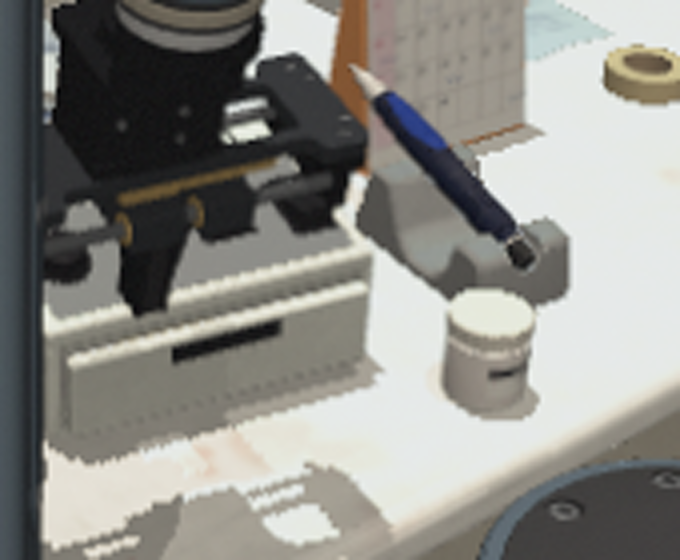

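View pics/t8z.png

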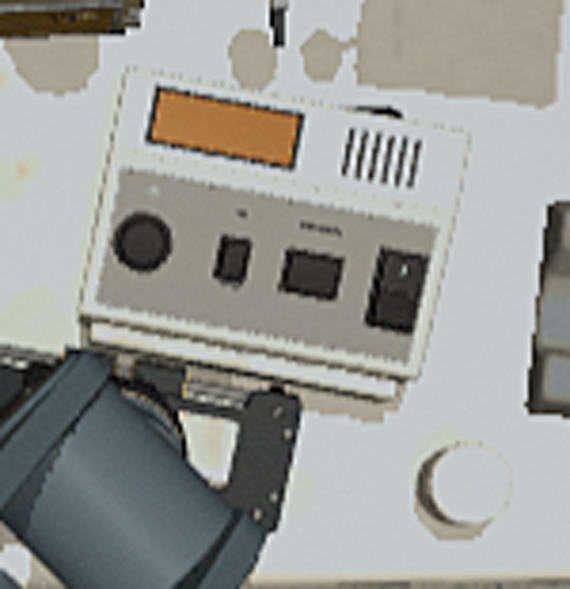

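The wide key is down (0.105 to 0.0965), the narrow key is up and the rocker is still on. Now the start key.

Call:
send_rows([
  [0.6,0,0.1,0,0,0,1],
  [0.8,0,0.1,0,0,0,1],
  [0.8,0,0.15,0,0,0,1],
  [0.8,0,0.15,0,0,0,1],
  [0.75,0,0.2,0,0,0,1],
  [0,0,0.2,0,0,0,1],
  [0,0,0.2,0,0,0,1],
  [0,0,0.1,0,0,0,1],
  [0,0,0,0,0,0,1],
])

```text
time_s: 17.58
position: [0.5586, -0.2073, 0.1123]
tcp_rot: [[0.957, -0.208, 0.202], [-0.204, -0.978, -0.043], [0.207, -0.0, -0.978]]
force: [-0.2, -0.2, 0.3]
opening: 0.01
```

```bash
python3 go.py "(45.9,75,103.1)" "(47.2,75,97)"
```

```text
t 17.575 unit pos mm [ 43.189  74.228 112.332] F unit [-0.184 -0.233  0.33 ] open 0.01 q [-33.4  33.1 101.2   7.6  34.8  62.8]
[[ 0.978  0.     0.207]
 [ 0.    -1.     0.001]
 [ 0.207 -0.    -0.978]]
(45.9,75,103.1) -> [ 0.03  -0.031  0.384]
(47.2,75,97) -> [0.    0.    0.249]
```

Call:
send_rows([
  [0.03,-0.03,0.15,0,0,0,1],
  [0,0,0.15,0,0,0,1],
  [0,0,0.08,0,0,0,1],
  [0,0,0.08,0,0,0,1],
  [0,0,0.08,0,0,0,1],
  [0,0,0.06,0,0,0,1],
])

```text
time_s: 18.32
position: [0.5631, -0.2075, 0.0984]
tcp_rot: [[0.957, -0.208, 0.203], [-0.203, -0.978, -0.043], [0.208, -0.0, -0.978]]
force: [-2.8, 1.2, 5.0]
opening: 0.005
```

Call:
send_rows([
  [0,0,0.05,0,0,0,1],
  [0,0,0.05,0,0,0,1],
  [0,0,0,0,0,0,1],
])

```text
time_s: 18.7
position: [0.5633, -0.2075, 0.0977]
tcp_rot: [[0.957, -0.207, 0.204], [-0.203, -0.978, -0.043], [0.208, 0.0, -0.978]]
force: [-8.0, 2.1, 17.5]
opening: 0.003
```

The start key is right down: 19 N against its stop, well over its 6 N spring. I'll release it and retreat.

Call:
send_rows([
  [0,0,-0.4,0,0,0,1],
  [0,0,-0.9,0,0,0,1],
  [-0.2,0,-0.9,0,0,0,1],
  [-0.8,0,-0.2,0,0,0,1],
  [-0.9,0,-0.2,0,0,0,1],
  [-0.9,0,-0.2,0,0,0,1],
  [-0.9,0,-0.2,0,0,0,1],
  [-0.4,0,-0.4,0,0,0,1],
  [0,0,0,0,0,0,1],
])

```text
time_s: 19.82
position: [0.4486, -0.1836, 0.1584]
tcp_rot: [[0.956, -0.209, 0.205], [-0.204, -0.978, -0.044], [0.209, 0.001, -0.978]]
force: [0.0, -0.2, -0.2]
opening: 0.007
```

```bash
python3 go.py ; python3 - <<'E'
from h import *
c=cap('scene','s9')
c=cap('top','t9');im=c['img'][105:260,270:420];cv2.imwrite('pics/t9z.png',cv2.cvtColor(cv2.resize(im,None,fx=3.8,fy=3.8,interpolation=2),4))
for uv in [(377,176),(374,184),(307,168),(331,173),(351.4,177)]: print(pt(c,uv,1))
Z=lambda a,b:(270+a/3.8-.37,105+b/3.8-.37)
p=np.array([.5009,-.2709]);t=np.radians(-12.04);R=np.array([[np.cos(t),-np.sin(t)],[np.sin(t),np.cos(t)]])
for q in [(300,368),(350,378),(385,385)]: w=pt(c,Z(*q),1); print('plate',(w[:2]-p)@R,w[2])
for k in ['glaze_jar','other_model','bench_tweezers']:
    L=models.landmark_of('top',k); print(k,L and (L[0]['point'],pt(c,L[0]['point'])))
E
```

```text
t 19.825 unit pos mm [-69.31   74.467 158.366] F unit [ 0.086 -0.173 -0.165] open 0.007 q [-39.   22.  114.5   9.9  33.1  55.2]
[[ 0.978  0.     0.209]
 [ 0.    -1.    -0.001]
 [ 0.209  0.001 -0.978]]
[ 0.54155172 -0.36518551  0.09967822]
[ 0.52351067 -0.3578411   0.09970477]
[ 0.56287875 -0.20719831  0.10284395]
[ 0.550153   -0.26102707  0.10368476]
[ 0.54078359 -0.30753103  0.09789828]
plate [-0.00554278 -0.03522316] 0.06231418635104413
plate [-0.00588115 -0.06636638] 0.06256895812974572
plate [-0.00599795 -0.08831584] 0.06162209813919661
glaze_jar ([387.0, 232.7], array([ 0.41363714, -0.3926886 ,  0.05522422]))
other_model ([231.0, 247.7], array([ 0.38582122, -0.02320548,  0.01557371]))
bench_tweezers ([331.6, 170.4], array([ 0.5559928 , -0.26251062,  0.10395314]))
```

View pics/t9z.png

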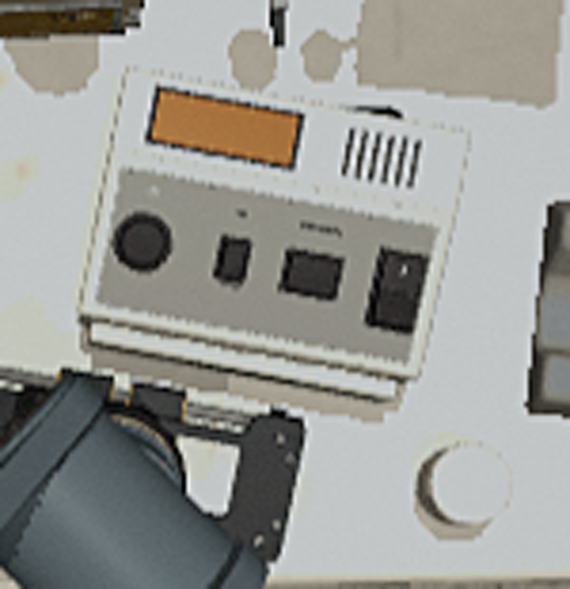

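View pics/t9.png

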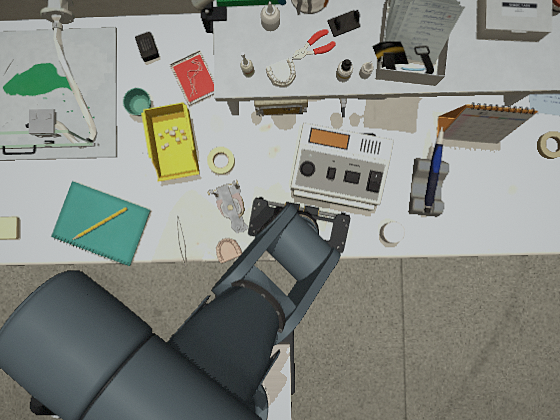

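All states are confirmed: the drawer is home (plate travelled about 58 mm), the rocker is on, the wide key is down, the narrow key is up and the start key is back up. The jar (391,233), second model (229,248) and tweezers (181,240) are where they started.

```bash
python3 -c "
from rig import bot
print(bot.hand_in())"
```

```text
the job is handed in; nothing more can be done
None
```

I did the four steps in order with closed fingers and handed the job in at about 20 s, with the arm clear of everything.

| Step | What the checks showed |
|---|---|
| Drawer pushed home | The plate moved about 58 mm, stopped hard at 12 N in the expected place, and was still in at the end. |
| Mains rocker on | It met a firm stop. By depth, the far half dropped about 5 mm and the near half rose, and it stayed that way. |
| Wide programme key | It bottomed at 15 N and stayed down (top at 0.105 m before, 0.097–0.098 m after). The narrow key came up. |
| Start key | It bottomed at 19 N, well past its 6 N spring, and came back up to 0.103 m. |

- **Loose items:** In the last top picture the jar, second model and tweezers are where they were at the start.
- **Disagreements:** The landmark network mistook the narrow key for the tweezers in the last picture. It also placed the second model about 13 mm off while the arm partly hid it. I judged both by eye from the picture instead.
- **Not checked:** The stone model can't be seen inside the closed drawer, so I did not check how it lies there.

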